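# Close up a row of sanding blocks in the facing jig

### The arm

A 6-joint arm with a two-finger parallel gripper is mounted at the origin on a cart in front of the work surface, level with it; the furniture and walls round the work are solid. World frame = base frame: x ahead of the robot, y to its left, z up, the work surface at z = 0. Lengths are in mm, angles in rad, forces in N, time in s.
With the tool pointing down it reaches from about 350 to 725 mm from the base axis. Payload 4.3 kg.
Tool frame: the origin (TCP) lies midway between the tips of the shut fingers; the grasp point (between the pads) lies bot.tcp_to_grasp behind it (bot.tcp_to_grasp is the distance from the TCP to the grasp point, in mm); z points along the fingers, y is the line along which they close (so a half turn about z gives the same grasp; the last joint's range is limited). The gripper opens to 85 mm and grips with 20 to 120 N. Pads are 22 mm wide; open, the fingers measure 114 mm over their backs; the gripper's body (76 mm by 85 mm) begins 54 mm behind the grasp point. The pads swing forward as they close: fully open they stand 13 mm farther back than shut.
Start: joints at [-1.349, 0.377, 0.081, 1.274, 0, 1.46], TCP at [187.315, -543.673, 231.329] pointing down, gripper open.
Joint ranges: [-2.72, 2.72], [-0.84, 1.66], [-1.02, 1.22], [-1.77, 2.12], [-1.37, 1.28], [-3.14, 3.14]. Speed limits (rad/s): [2.57, 2.57, 3.14, 3.14, 3.14, 3.14].

### API

Orientations are given as a unit quaternion [x, y, z, w].
In Python, from rig import sense, camera, camera_params, order, bot gives the robot as it stands.
- The arm moves only by the tool jog_arm, never from a script. Its argument "targets" is one flat list of numbers, 7 for each row, row after row: the shift along the tool's x, y, z normalised to -1 to 1, where 1 is 25 mm, then the turn, a rotation vector about the tool's x, y, z normalised to -1 to 1, where 1 is 5 degrees, then the opening, from -1 (shut) to 1 (fully open). A call has 1 to 10 rows; each row shifts and turns the commanded pose from where the row before left it, along the tool's axes as they then stand; what a row does not reach is not made up. A row lasts 1/10 s, in which the tool goes at most 50 mm and 8.59 degrees, less where a joint would pass 70% of its speed; a pose out of reach is approached as far as the arm can. A call with a number of a shift or a turn outside -1 to 1 is refused whole. A call with a gripper value outside its range is refused whole. The fingers move at their own pace and stop on an object; "squeeze" is the grip in N (left out, the last holds). Time passes only in rows, so rows that do not move let the fingers close. It gives the time, the measured TCP pose, the force, the opening and the grip force at its end, in the units of the state.
- sense(): the state, without advancing time (a new reading comes with each control period).
- camera(name): name is "scene" or "side" or "wrist"; returns the picture (420x560x3 uint8, blue, green, red); there is no depth.
- camera_params(name): a dict with "K" (3x3 intrinsics, pixels), "view" (4x4, takes a point from world to camera coordinates); the wrist camera has in their place "mount" (4x4, takes a point from camera to tool coordinates, whose origin is the TCP and whose axes are the flange's). Camera axes: x right, y up, looking along -z (the intrinsics and any distortion apply to the point x, -y, -z); pixel columns grow to the right and rows downward; lengths in mm; the calibration is good to about 2 mm. A picture is of the moment at which its call begins: read the wrist's pose just before it. camera_params takes no time and is no camera call.
- order.finish_job(): hands the job in; it is judged then, once.
The state is a dict: "time_s": time; "joint_pos": joint angles; "dq": joint speeds; "joint_efforts": joint torques, N m; "ee_pos": TCP position; "tcp_rot": TCP orientation; "force": force on the tool from outside, world axes, zero at the start; "ft_torque": the same for the moment, N m; "grip_width": opening from 0.0 (shut) to 1.0 (fully open); "grip_force": force on a finger pad.
Only numpy, scipy, OpenCV 4.12 (cv2) and the standard library are available. Lean on these libraries where they do the work, as an engineer would, in place of code of your own. Each camera call takes 0.05 s, during which the arm holds its last target. There are 200 camera calls.

### The job

Four sanding blocks stand in a loose row in front of the open mouth of the jig. Without lifting or splaying them, push the row together into one block, slide it as one block into the jig and press it home against the end stop, firmly but gently, so that no gaps are left; then swing the gate shut behind it, and leave the things round about alone.

Things in the scene. Friction and masses are not known exactly. Their poses are not given: they have to be found in the camera images.
- jig: Wooden jig screwed to the worktop, without a floor (blocks slide on the worktop): two parallel fences 24 mm high, 14 mm thick, 248 mm long, with a lane 92 mm wide between them. Origin on the worktop in the middle of the mouth, x along the lane into the jig, y across it, z up. Lead-ins 45 mm long flare to 9 mm a side: in front of the mouth at +y, behind it at -y.
- stop_nearest (a point): Point of the jig, 204 mm inside the mouth on the lane's midline. The end stop, an aluminium plate 26 mm high across the lane, is set by a screw: its face stands 0 to 15 mm beyond this point (not measured: find it by feel) and does not give. Home = the leading block bears on it with 4 N or more for 0.3 s; over 16 N is too much. Sliding the row takes 1.5 to 6 N besides.
- gate (a joint): Angle of the aluminium gate at the mouth, rad: 0 = wide open, 1.92 = shut square across the mouth (its limit); grows clockwise seen from above. Panel 98 mm long from the hinge, 8 mm thick, top 26 mm above the worktop. At 0 it points away from the mouth (jig -x) and 20 degrees outward to jig -y; it stays where it is left (about 0.6 N at the post moves it).
- gate_post (a point): Point on the axis of the upright black post on the gate, 45 mm above the worktop; post 12 mm in diameter, from the panel's top at 26 mm up to 59 mm, 82 mm from the hinge axis. Can be pinched from above.
- gate_hinge (a point): Point on the gate's upright hinge axis at worktop level, 58 mm to jig -y and 6 mm in front of the mouth's middle. Shut, the gate points to jig +y and its inner face is 2 mm in front of the mouth.
- block_1: Dark grey sanding block, the leading block, nearest the mouth. 50 mm along the row, 85 mm across it, 28 mm high, about 0.11 kg. Origin in the middle of its underside; z up. Its sides are turned 2 degrees clockwise from its own x and y axes, so when it stands square in the lane its x axis is turned 0.035 rad counter-clockwise from the jig's x.
- block_2: Dark grey sanding block, the second block. 50 mm along the row, 85 mm across it, 28 mm high, about 0.11 kg. Origin in the middle of its underside; z up. Its sides are turned 2 degrees clockwise from its own x and y axes, so when it stands square in the lane its x axis is turned 0.035 rad counter-clockwise from the jig's x.
- block_3: Dark grey sanding block, the third block. 50 mm along the row, 85 mm across it, 28 mm high, about 0.11 kg. Origin in the middle of its underside; z up. Its sides are turned 2 degrees clockwise from its own x and y axes, so when it stands square in the lane its x axis is turned 0.035 rad counter-clockwise from the jig's x.
- block_4: Dark grey sanding block, the last block, farthest from the mouth, the one to push on. 50 mm along the row, 85 mm across it, 28 mm high, about 0.11 kg. Origin in the middle of its underside; z up. Its sides are turned 2 degrees clockwise from its own x and y axes, so when it stands square in the lane its x axis is turned 0.035 rad counter-clockwise from the jig's x.
- mug: Ivory mug, 121 x 156 x 105 mm, origin under its middle: a bystander.
- cast_stud: White plaster saddle, 65 x 73 x 37 mm, origin under its middle: a bystander.
- wood_wedge: Brown wooden wedge, 55 x 46 x 22 mm, origin under its middle: a bystander.
- cast_lump: White cast node of two rounded lumps, 63 x 78 x 48 mm, origin under its middle: a bystander.
Not all that is in view belongs to the job. What is shaped like the block_4 but purple is not meant.

How it is judged:
By the outcome, as a careful person would: the job done as asked, in the order asked, and still so for the second after the job is handed in, with the robot touching nothing.
It also fails if it takes over 69 s, if anything falls off the work surface, if the arm or the gripper's body presses on something with over 40 N, if the wrist force passes 120 N, or if a joint passes its speed limit or range.

## Working session

There is one attempt and no reset: what is moved stays moved. The work goes in short steps, Python scripts to look and compute and a tool call to move; the robot and the scene stay as the last step left them, time stands still between calls to the robot, and variables do not carry over. Pictures are saved under pics/ and viewed, at most 10 in all, crops included, and the job is handed in when it is done.

Besides the shell and the picture viewer there is one more tool, called after "Emit:" in YAML: its name, and indented under it one key for each argument. jog_arm: Moves the arm, as the interface text tells. Its arguments: {"type":"object","properties":{"targets":{"type":"array","items":{"type":"number","minimum":-1,"maximum":1}},"squeeze":{"type":"number"}},"required":["targets"]}

```bash
ls; mkdir -p pics
python3 - <<'E'
from rig import sense,camera,camera_params,bot
import cv2,numpy as np
s=sense();print(s);print(bot.tcp_to_grasp)
for n in ("scene","side","wrist"):
    print(n,camera_params(n)); cv2.imwrite(f"pics/{n}0.png",cv2.resize(camera(n),None,fx=1.42,fy=1.42,interpolation=cv2.INTER_CUBIC))
E
```

```text
pics
{'time_s': 0.0, 'joint_pos': array([-1.34928049e+00,  3.78066864e-01,  7.96377691e-02,  1.27441538e+00,
       -3.52772282e-06,  1.46050529e+00]), 'dq': array([ 3.33893894e-05, -7.67002939e-04,  7.42311737e-04, -1.20498398e-03,
       -2.06733541e-04,  1.81065355e-04]), 'joint_efforts': array([-1.20782406e-04, -4.63604629e+01,  2.69873106e+01,  2.06831808e-02,
       -5.13591349e-04,  3.19948015e-06]), 'ee_pos': array([ 187.17145451, -542.98772875,  230.3633174 ]), 'tcp_rot': array([ 9.86269043e-01,  1.65143349e-01, -5.86830831e-05, -1.02239436e-03]), 'force': array([ 0.31125479, -0.5891731 ,  0.2553226 ]), 'ft_torque': array([-0.0159353 , -0.03862032,  0.0284231 ]), 'grip_force': 0.0, 'grip_width': 0.9984966163288795}
18.700000000000003
scene {'K': array([[467.46381865,   0.        , 283.29042436],
       [  0.        , 467.46381865, 206.16606969],
       [  0.        ,   0.        ,   1.        ]]), 'view': array([[-6.15495593e-01, -7.88048575e-01, -1.20257619e-02,
         2.97158309e+02],
       [ 5.84163626e-01, -4.66390403e-01,  6.64253604e-01,
        -4.00457799e+02],
  
[... 503 characters left out ...]
2539e+01],
       [-3.22607085e-02,  7.60454761e-01,  6.48589087e-01,
        -1.01293298e+03],
       [ 0.00000000e+00,  0.00000000e+00,  0.00000000e+00,
         1.00000000e+00]])}
wrist {'K': array([[377.97991927,   0.        , 274.92107117],
       [  0.        , 377.97991927, 205.50185617],
       [  0.        ,   0.        ,   1.        ]]), 'mount': array([[-5.68588970e-04,  9.51770047e-01,  3.06811757e-01,
         7.76844335e+01],
       [ 9.99999818e-01,  6.02731404e-04, -1.65340150e-05,
         1.16913541e+00],
       [-2.00661661e-04,  3.06811692e-01, -9.51770217e-01,
        -1.42626907e+02],
       [ 0.00000000e+00,  0.00000000e+00,  0.00000000e+00,
         1.00000000e+00]])}
```

View pics/scene0.png

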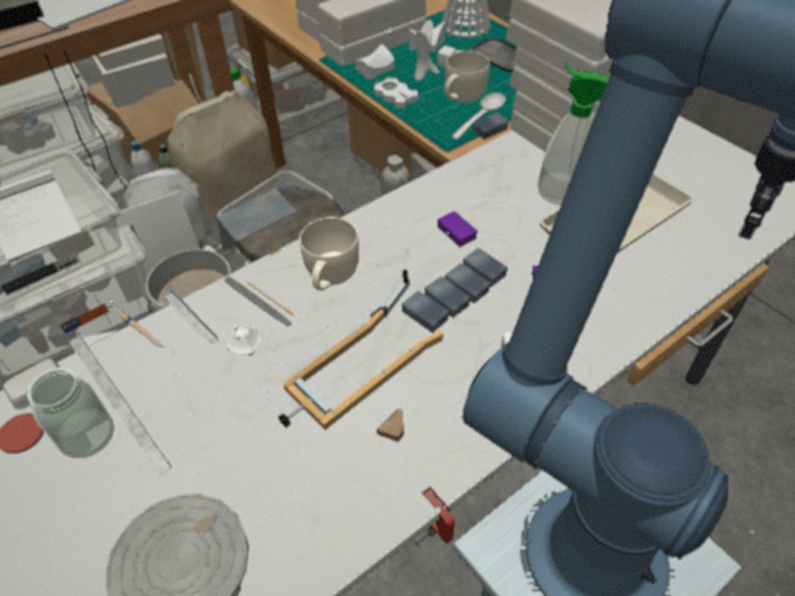

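View pics/side0.png

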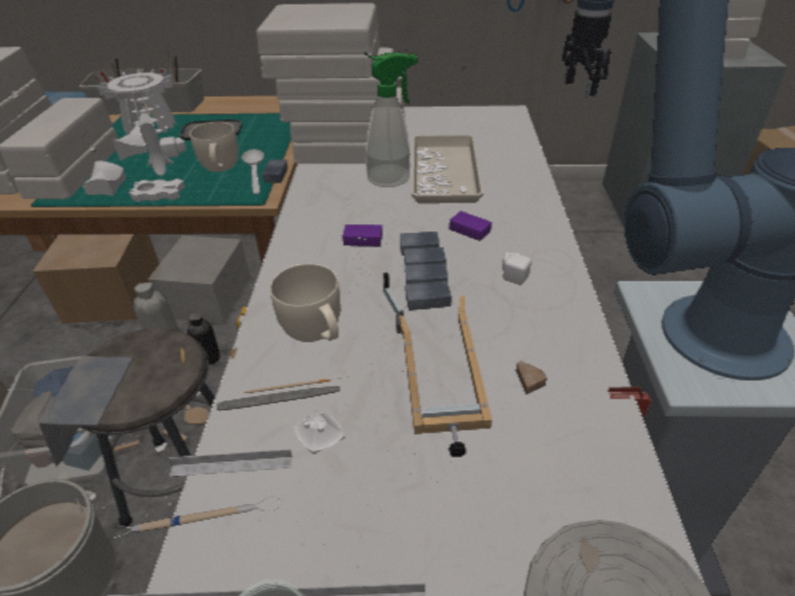

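The row stands at (455,288) in the scene view. The jig mouth is at (410,325) there, and the gate is open, with its post at (405,275). I'll enlarge both views.

Run:
```python
from rig import camera
import cv2
a=camera("scene");b=camera("side")
cv2.imwrite("pics/sc1.png",cv2.resize(a[165:305,190:365],None,fx=4,fy=4,interpolation=cv2.INTER_CUBIC))
cv2.imwrite("pics/sd1.png",cv2.resize(b[155:305,260:360],None,fx=4,fy=4,interpolation=cv2.INTER_CUBIC))
```

```text
(no output)
```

View pics/sc1.png

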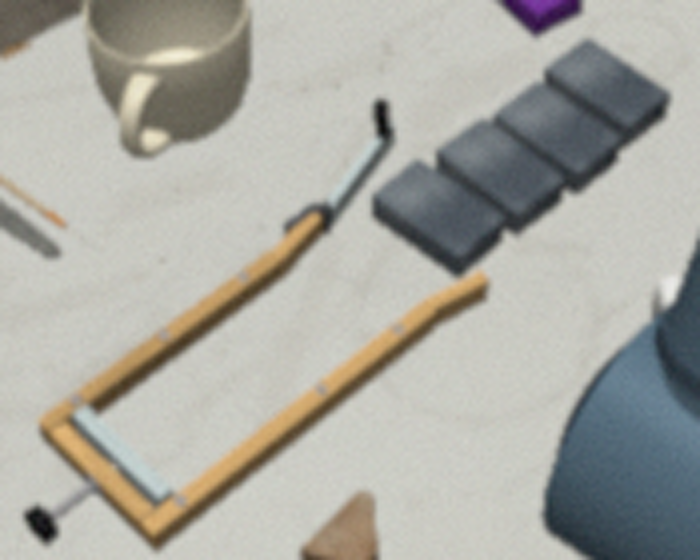

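View pics/sd1.png

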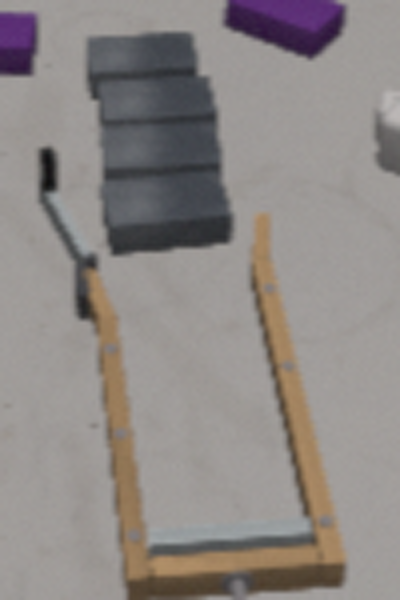

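```bash
cat > h.py <<'E'
import numpy as np, cv2
from rig import camera_params
from scipy.optimize import least_squares
P={n:camera_params(n) for n in("scene","side")}
OFF={"scene":(190,165),"side":(260,155)}
def proj(n,X):   # -> crop px (x4)
    p=P[n]; c=(p["view"]@np.c_[X,np.ones(len(X))].T)[:3]
    u=p["K"]@np.array([c[0],-c[1],-c[2]]); u=(u[:2]/u[2]).T
    return (u-OFF[n]+.5)*4-.5
def T(q,L):
    L=np.atleast_2d(np.array(L,float)); c,s=np.cos(q[2]),np.sin(q[2])
    return np.c_[q[0]+c*L[:,0]-s*L[:,1],q[1]+s*L[:,0]+c*L[:,1],L[:,2]]
def fit(obs,q0):
    f=lambda q:np.concatenate([(proj(n,T(q,[o[0] for o in ob]))-[o[1] for o in ob]).ravel() for n,ob in obs.items()])
    r=least_squares(f,q0,loss="soft_l1",f_scale=4); return r.x,f(r.x).reshape(-1,2)
E
cat > fit.py <<'E'
from h import *
np.set_printoptions(precision=1,suppress=True)
jig,r=fit({"scene":[([-45,55,24],(472,275)),([0,60,24],(440,318)),([0,46,24],(430,303)),([0,-55,24],(325,212)),([248,60,24],(157,530)),([248,-60,24],(43,422))],
 "side":[([-45,55,24],(258,214)),([-45,69,24],(270,214)),([0,46,24],(253,262)),([45,-60,24],(100,320)),([45,-46,24],(117,318)),([248,60,24],(343,570)),([248,-60,24],(128,582))]},[450,-30,1.57])
print("jig",jig,np.degrees(jig[2]));print(r)
C=[(-25,-42.5,28),(-25,42.5,28),(25,42.5,28),(25,-42.5,28)] # back-hinge side(+xw), back-robot, front-robot, front-hinge
S=[[(420,162),(506,215),(458,258),(373,203)],[(485,122),(565,175),(516,215),(438,160)],[(541,83),(622,138),(575,178),(496,115)],[(590,40),(669,95),(625,128),(546,70)]]
D=[[(105,180),(222,178),(231,212),(109,222)],[(105,128),(216,122),(219,162),(106,172)],[(100,85),(209,78),(215,114),(104,122)],[(88,38),(192,34),(196,68),(92,68)]]
Bs=[]
for s,d in zip(S,D):
    b,r=fit({"scene":list(zip(C,s)),"side":list(zip(C,d))},[450,-100,1.57]);Bs.append(b)
    c,sn=np.cos(jig[2]),np.sin(jig[2]);dx=b[:2]-jig[:2]
    print("blk",b[:2],"jigframe",dx@[c,sn],dx@[-sn,c],"yaw",np.degrees(b[2]-jig[2]),"res");print(r.T)
pp=[]
for n,o in [([82*np.cos(np.radians(a))*-1-6,-58-82*np.sin(np.radians(a)),59],a) for a in(20,)]:pp.append((n,o))
for n,pt in(("post scene",proj("scene",T(jig,[pp[0][0]]))),("post side",proj("side",T(jig,[pp[0][0]])))):print(n,pt)
print("post world",T(jig,[[-6-82*np.cos(.349),-58-82*np.sin(.349),45]]))
E
python3 fit.py
```

```text
jig [519.8 -31.5   1.7] 95.55591772693408
[[ 7.9 -3.6]
 [-1.4 -6. ]
 [-6.  -2.9]
 [-1.6  6.2]
 [-4.7  6.3]
 [-7.9 -3.3]
 [-0.8  1.4]
 [ 7.7  0.1]
 [ 1.  -1.8]
 [-2.1 -1.7]
 [ 3.  -1.2]
 [ 7.  -5.7]
 [-0.8 -1.4]]
blk [530.1 -95. ] jigframe -64.15744581282178 -4.061279326208368 yaw 1.692553532026727 res
[[ 0.2  1.7  1.  -1.7 -3.6  0.7  4.1  0.4]
 [-6.4  3.5  0.4 -9.8  0.7 -7.2  4.7  5.1]]
blk [ 532.5 -153.7] jigframe -122.86181807682118 -0.8286501643288138 yaw -0.5358072010614893 res
[[-2.3  2.4  2.6 -4.  -4.4  1.8  7.7 -0.5]
 [-5.9  4.1  1.  -9.1  0.2 -0.3  2.2 -0.9]]
blk [ 535.  -210.4] jigframe -179.4855742815002 2.208939059026124 yaw -360.6893289854108 res
[[-2.3  1.4  1.2 -4.4 -1.2  2.8  5.  -0.7]
 [-3.3  2.6 -1.8 -1.8 -2.4 -1.4  2.1  0.4]]
blk [ 546.3 -270.5] jigframe -240.47562617929592 -3.2519674235292806 yaw 1077.998181395742 res
[[-0.5  3.2  0.6 -2.8 -1.6  3.4  5.3 -3.2]
 [-4.   0.4  0.7 -2.7 -0.9 -1.2  1.5  6. ]]
post scene [[377.8 101.5]]
post side [[ 44.1 153. ]]
post world [[ 613.5 -105.9   45. ]]
```

```bash
cat >> h.py <<'E'
def unproj(n,uv,z):  # full-image px at 1.42 view
    p=P[n];V=p["view"];u=(np.array(uv)+.5)/1.42-.5
    d=np.linalg.inv(p["K"])@[u[0],u[1],1];d=V[:3,:3].T@np.array([d[0],-d[1],-d[2]]);o=-V[:3,:3].T@V[:3,3]
    return (o+d*(z-o[2])/d[2])[:2]
E
python3 - <<'E'
from h import *
np.set_printoptions(precision=0,suppress=True)
for n,uv,z in [("side",(388,183),0),("side",(368,178),0),("side",(409,178),0),("scene",(560,200),0),("side",(388,55),230),("side",(449,222),28),("side",(487,237),28),("side",(383,227),28),("side",(383,243),0),("side",(455,212),28),("side",(340,335),0),("side",(500,275),0)]: print(n,uv,unproj(n,uv,z))
E
```

```text
side (388, 183) [ 628. -568.]
side (368, 178) [ 682. -596.]
side (409, 178) [ 574. -594.]
scene (560, 200) [ 607. -570.]
side (388, 55) [ 632. -860.]
side (449, 222) [ 480. -336.]
side (487, 237) [ 401. -276.]
side (383, 227) [ 628. -317.]
side (383, 243) [ 628. -295.]
side (455, 212) [ 465. -378.]
side (340, 335) [693.   0.]
side (500, 275) [ 381. -178.]
```

The scene crops show all four blocks with gaps of about 10 mm. The lane opens toward world +y, and the fitted pose predicts the post at the position seen in both views. I'll move to a point behind block 4.

Emit:
jog_arm:
  targets: [0.92,-0.185,0,0,0,0,0.2,0.92,-0.185,0,0,0,0,0.2,0.92,-0.185,0,0,0,0,0.2,0.92,-0.185,0,0,0,0,0.2,0.92,-0.185,0,0,0,0,0.2,0.92,-0.185,0,0,0,0,0.2,0.92,-0.185,0,0,0,0,0.2,0.92,-0.185,0,0,0,0,0.2,0.92,-0.185,0,0,0,0,0.2]

```text
time_s: 1.15
ee_pos: [370.2, -436.2, 231.2]
tcp_rot: [0.986, 0.165, -0.0, -0.0]
force: [-0.3, 0.1, -0.2]
grip_width: 0.603
grip_force: 0.0
```

Emit:
jog_arm:
  targets: [0.92,-0.185,0,0,0,0,0.2,0.92,-0.185,0,0,0,0,0.2,0.92,-0.185,0,0,0,0,0.2,0.92,-0.185,0,0,0,0,0.2,0.92,-0.185,0,0,0,0,0.2,0.92,-0.185,0,0,0,0,0.2,0.92,-0.185,0,0,0,0,0.2,0.92,-0.185,0,0,0,0,0.2,0.92,-0.185,0,0,0,0,0.2]

```text
time_s: 2.05
ee_pos: [552.3, -329.5, 231.1]
tcp_rot: [0.986, 0.165, -0.0, -0.0]
force: [0.0, -0.4, 0.2]
grip_width: 0.603
grip_force: 0.0
```

Emit:
jog_arm:
  targets: [0,0,0.2,0,0,-0.95,0.2,0,0,0.2,0,0,-0.95,0.2,0,0,0.2,0,0,-0.95,0.2,0,0,0.2,0,0,-0.95,0.2,0,0,0.2,0,0,-0.95,0.2,0,0,0.2,0,0,-0.95,0.2,0,0,0.2,0,0,-0.95,0.2,0,0,0.2,0,0,-0.95,0.2]

```text
time_s: 2.85
ee_pos: [551.5, -330.0, 190.8]
tcp_rot: [0.878, 0.479, -0.0, -0.0]
force: [0.1, -0.2, 0.8]
grip_width: 0.603
grip_force: 0.0
```

Emit:
jog_arm:
  targets: [0,0,0.2,0,0,-0.95,0.2,0,0,0.2,0,0,-0.95,0.2,0,0,0.2,0,0,-0.95,0.2,0,0,0.2,0,0,-0.95,0.2,0,0,0.2,0,0,-0.95,0.2,0,0,0.2,0,0,-0.95,0.2,0,0,0.2,0,0,-0.95,0.2,0,0,0,0,0,-0.95,0.2,0,0,0,0,0,0,0.2]

```text
time_s: 3.75
ee_pos: [551.4, -329.9, 155.8]
tcp_rot: [0.676, 0.737, -0.0, -0.0]
force: [-0.9, 0.1, 0.3]
grip_width: 0.6
grip_force: 0.0
```

```bash
cat > wr.py <<'E'
from h import *
from rig import sense,camera
from scipy.spatial.transform import Rotation as R
def shot():
    s=sense();img=camera("wrist");p=camera_params("wrist")
    W=np.eye(4);W[:3,:3]=R.from_quat(s["tcp_rot"]).as_matrix();W[:3,3]=s["ee_pos"]
    V=np.linalg.inv(W@p["mount"]);return s,img,V,p["K"]
def pr(V,K,X):
    c=(V@np.c_[X,np.ones(len(X))].T)[:3];u=K@np.array([c[0],-c[1],-c[2]]);return (u[:2]/u[2]).T
E
python3 - <<'E'
from wr import *
s,img,V,K=shot();print(s["ee_pos"],2*np.degrees(np.arctan2(s["tcp_rot"][1],s["tcp_rot"][0])))
np.savez("w1.npz",img=img,V=V,K=K)
jig=[519.8,-31.5,np.radians(95.56)]
a=cv2.resize(img,None,fx=1.42,fy=1.42,interpolation=cv2.INTER_CUBIC)
def L(q,pts):
    u=pr(V,K,T(q,pts))*1.42;cv2.polylines(a,[u.astype(int)],False,(0,255,0),1)
for q in([530.1,-95,1.69],[532.5,-153.7,-.54],[535,-210.4,-.69],[546.3,-270.5,-2.]):
    L([q[0],q[1],np.radians(95.56+q[2])],[(-25,-42.5,28),(-25,42.5,28),(25,42.5,28),(25,-42.5,28),(-25,-42.5,28)])
L(jig,[(-45,55,24),(0,46,24),(248,46,24)]);L(jig,[(0,-55,24),(45,-46,24),(248,-46,24)])
cv2.imwrite("pics/w1.png",a)
E
```

```text
[ 551.36632403 -329.94264617  155.83060223] 95.0008516582715
```

View pics/w1.png

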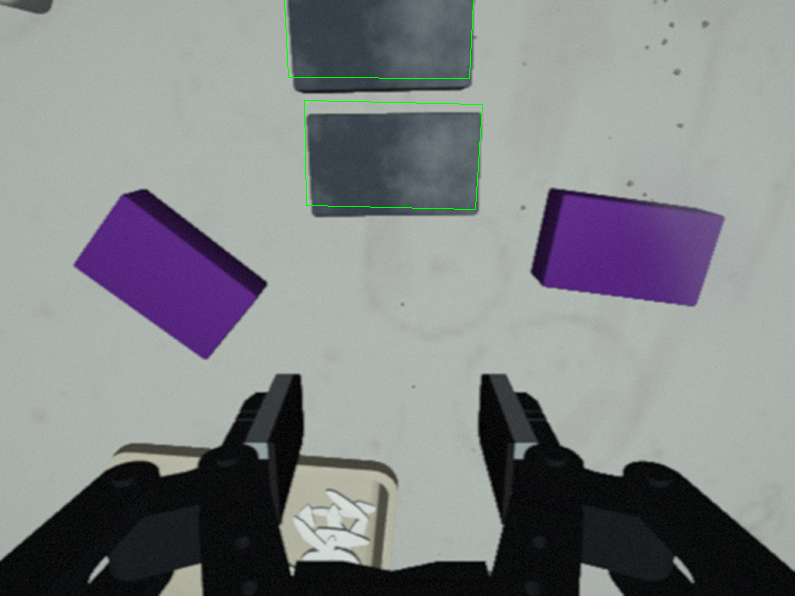

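The overlay matches the blocks within about 3 mm. Block 4 is centred on the tool at about (394,165), and both purple blocks are clear of the fingers. I'll descend.

Emit:
jog_arm:
  targets: [0,0,0.96,0,0,-0.1,0.2,0,0,0.96,0,0,0,0.2,0,0,0.96,0,0,0,0.2,0,0,0.96,0,0,0,0.2,0,0,0.96,0,0,0,0.2,0,0,0.96,0,0,0,0.2,0,0,0.16,0,0,0,0.2,0,0,0,0,0,0,0.2]

```text
time_s: 4.6
ee_pos: [551.0, -329.7, 7.7]
tcp_rot: [0.673, 0.74, -0.0, -0.001]
force: [0.2, 1.1, 0.4]
grip_width: 0.603
grip_force: 0.0
```

Emit:
jog_arm:
  targets: [0.15,0,0,0,0,0,0.2,0.15,0,0,0,0,0,0.2,0.15,0,0,0,0,0,0.2,0.15,0,0,0,0,0,0.2,0.1,0,0,0,0,0,0.2,0.1,0,0,0,0,0,0.2,0.1,0,0,0,0,0,0.2,0.1,0,0,0,0,0,0.2,0.1,0,0,0,0,0,0.2,0.1,0,0,0,0,0,0.2]

```text
time_s: 5.6
ee_pos: [548.8, -300.3, 8.4]
tcp_rot: [0.672, 0.74, -0.0, 0.0]
force: [-0.5, -1.2, 0.4]
grip_width: 0.602
grip_force: 0.5
```

Emit:
jog_arm:
  targets: [0.1,-0.005,0,0,0,0,0.2,0.1,-0.005,0,0,0,0,0.2,0.1,-0.005,0,0,0,0,0.2,0.1,-0.005,0,0,0,0,0.2,0.1,-0.005,0,0,0,0,0.2,0.1,-0.005,0,0,0,0,0.2,0.1,-0.005,0,0,0,0,0.2,0.1,-0.005,0,0,0,0,0.2,0.1,-0.005,0,0,0,0,0.2,0.1,-0.005,0,0,0,0,0.2]

```text
time_s: 6.6
ee_pos: [545.2, -275.6, 8.4]
tcp_rot: [0.672, 0.74, -0.0, 0.0]
force: [0.7, -2.5, 0.7]
grip_width: 0.601
grip_force: 1.5
```

```bash
cat > look.py <<'E'
import sys
from wr import *
s,img,V,K=shot();print(s["ee_pos"],2*np.degrees(np.arctan2(s["tcp_rot"][1],s["tcp_rot"][0])),s["force"],s["ft_torque"])
a=cv2.resize(img,None,fx=1.0,fy=1.0)
b=cv2.resize(camera("side")[120:310,230:370],None,fx=3,fy=3,interpolation=cv2.INTER_CUBIC)[:560]
a=cv2.resize(img[:,80:480],(380,399)); c=np.zeros((570,800,3),np.uint8);c[:399,:380]=a;c[:b.shape[0],380:380+b.shape[1]]=b
cv2.imwrite(sys.argv[1],c)
E
python3 look.py pics/l1.png
```

```text
[ 545.18122408 -275.5503994     8.41052896] 95.50000561225693 [ 0.69892002 -2.50659663  0.67036019] [-0.60174974 -0.07611539 -0.03555981]
```

View pics/l1.png

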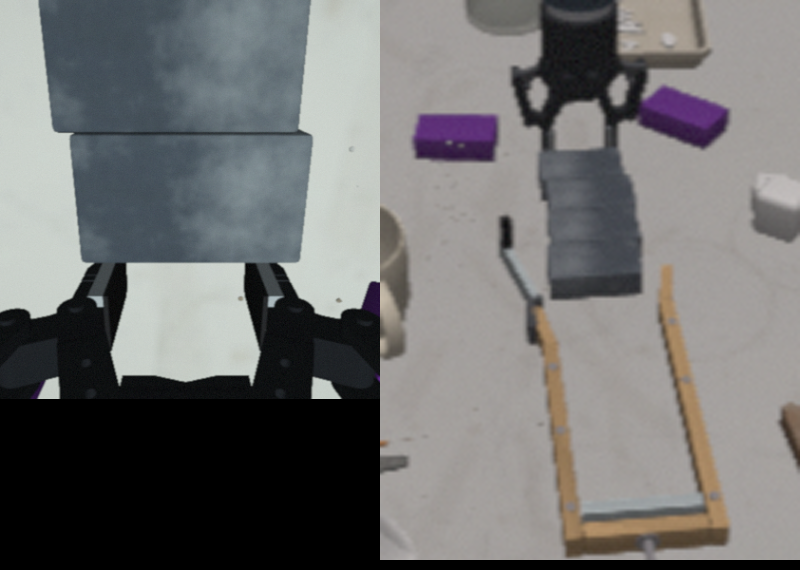

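The row has nearly closed up, though block 4 sits about 5 mm toward jig -y of block 3 (crop edges at x = 70 and 52). The -y lead-in covers that, so I'll go on slowly.

Emit:
jog_arm:
  targets: [0.1,-0.005,0,0,0,0,0.2,0.1,-0.005,0,0,0,0,0.2,0.1,-0.005,0,0,0,0,0.2,0.1,-0.005,0,0,0,0,0.2,0.1,-0.005,0,0,0,0,0.2,0.1,-0.005,0,0,0,0,0.2,0.1,-0.005,0,0,0,0,0.2,0.1,-0.005,0,0,0,0,0.2,0.1,-0.005,0,0,0,0,0.2,0.1,-0.005,0,0,0,0,0.2]

```text
time_s: 7.7
ee_pos: [541.5, -250.6, 8.4]
tcp_rot: [0.672, 0.74, -0.0, 0.0]
force: [1.0, -2.9, 1.2]
grip_width: 0.6
grip_force: 1.7
```

Emit:
jog_arm:
  targets: [0.1,0,0,0,0,0,0.2,0.1,0,0,0,0,0,0.2,0.1,0,0,0,0,0,0.2,0.1,0,0,0,0,0,0.2,0.1,0,0,0,0,0,0.2,0.1,0,0,0,0,0,0.2,0.1,0,0,0,0,0,0.2,0.1,0,0,0,0,0,0.2,0.1,0,0,0,0,0,0.2,0.1,0,0,0,0,0,0.2]

```text
time_s: 8.7
ee_pos: [539.1, -225.7, 8.4]
tcp_rot: [0.672, 0.74, -0.0, 0.0]
force: [-0.1, -3.8, 1.6]
grip_width: 0.6
grip_force: 2.0
```

Emit:
jog_arm:
  targets: [0.1,0,0,0,0,0,0.2,0.1,0,0,0,0,0,0.2,0.1,0,0,0,0,0,0.2,0.1,0,0,0,0,0,0.2,0.1,0,0,0,0,0,0.2,0.1,0,0,0,0,0,0.2,0.1,0,0,0,0,0,0.2,0.1,0,0,0,0,0,0.2,0.1,0,0,0,0,0,0.2,0.1,0,0,0,0,0,0.2]

```text
time_s: 9.7
ee_pos: [536.7, -200.8, 8.4]
tcp_rot: [0.672, 0.74, -0.0, 0.0]
force: [0.6, -4.5, 2.6]
grip_width: 0.601
grip_force: 2.3
```

```bash
python3 look.py pics/l2.png
```

```text
[ 536.67173839 -200.83970655    8.35177869] 95.51046353592758 [ 0.59978856 -4.49685022  2.64426816] [-0.88584064 -0.1068569  -0.00311765]
```

View pics/l2.png

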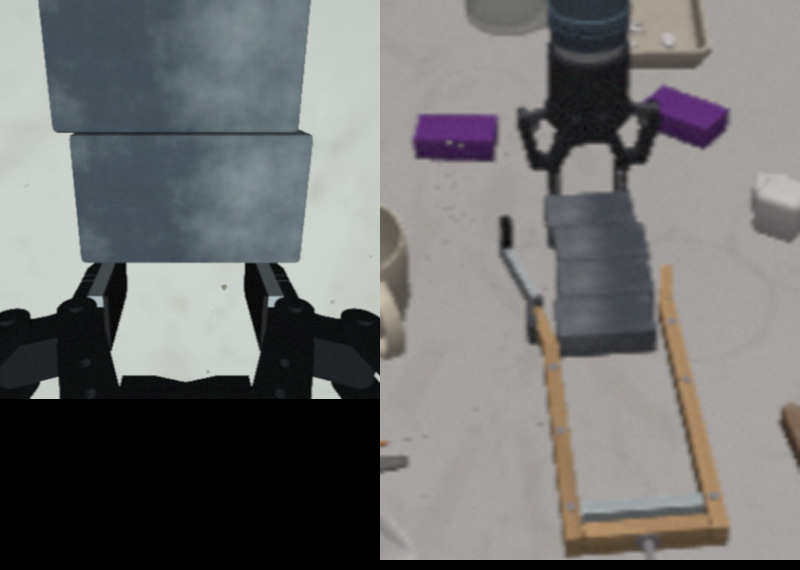

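Block 1 is now in the lane and the row is together. I'll keep pushing and watch the force.

Emit:
jog_arm:
  targets: [0.1,0,0,0,0,0,0.2,0.1,0,0,0,0,0,0.2,0.1,0,0,0,0,0,0.2,0.1,0,0,0,0,0,0.2,0.1,0,0,0,0,0,0.2,0.1,0,0,0,0,0,0.2,0.1,0,0,0,0,0,0.2,0.1,0,0,0,0,0,0.2,0.1,0,0,0,0,0,0.2,0.1,0,0,0,0,0,0.2]

```text
time_s: 10.8
ee_pos: [534.1, -175.8, 8.2]
tcp_rot: [0.672, 0.74, -0.0, -0.0]
force: [-0.2, -4.6, 2.2]
grip_width: 0.598
grip_force: 2.2
```

Emit:
jog_arm:
  targets: [0.1,0,0,0,0,0,0.2,0.1,0,0,0,0,0,0.2,0.1,0,0,0,0,0,0.2,0.1,0,0,0,0,0,0.2,0.1,0,0,0,0,0,0.2,0.1,0,0,0,0,0,0.2,0.1,0,0,0,0,0,0.2,0.1,0,0,0,0,0,0.2,0.1,0,0,0,0,0,0.2,0.1,0,0,0,0,0,0.2]

```text
time_s: 11.8
ee_pos: [531.8, -151.0, 8.3]
tcp_rot: [0.672, 0.74, -0.0, 0.0]
force: [1.4, -5.0, 0.6]
grip_width: 0.602
grip_force: 2.4
```

Emit:
jog_arm:
  targets: [0.1,0,0,0,0,0,0.2,0.1,0,0,0,0,0,0.2,0.1,0,0,0,0,0,0.2,0.1,0,0,0,0,0,0.2,0.1,0,0,0,0,0,0.2,0.1,0,0,0,0,0,0.2,0.1,0,0,0,0,0,0.2,0.1,0,0,0,0,0,0.2,0.1,0,0,0,0,0,0.2,0.1,0,0,0,0,0,0.2]

```text
time_s: 12.8
ee_pos: [531.0, -126.6, 8.6]
tcp_rot: [0.672, 0.74, 0.001, 0.001]
force: [3.4, -3.7, -0.8]
grip_width: 0.598
grip_force: 2.5
```

Emit:
jog_arm:
  targets: [0.1,0,0,0,0,0,0.2,0.1,0,0,0,0,0,0.2,0.1,0,0,0,0,0,0.2,0.1,0,0,0,0,0,0.2,0.1,0,0,0,0,0,0.2,0.1,0,0,0,0,0,0.2,0.1,0,0,0,0,0,0.2,0.1,0,0,0,0,0,0.2,0.1,0,0,0,0,0,0.2,0.1,0,0,0,0,0,0.2]

```text
time_s: 13.8
ee_pos: [528.7, -101.6, 8.6]
tcp_rot: [0.672, 0.74, 0.001, 0.001]
force: [4.1, -4.7, -0.8]
grip_width: 0.601
grip_force: 2.4
```

```bash
python3 look.py pics/l3.png
```

```text
[ 528.68464319 -101.59000832    8.60690049] 95.49853279416185 [ 4.07999827 -4.65779321 -0.7627293 ] [-0.87329456 -0.65364762 -0.04699165]
```

View pics/l3.png

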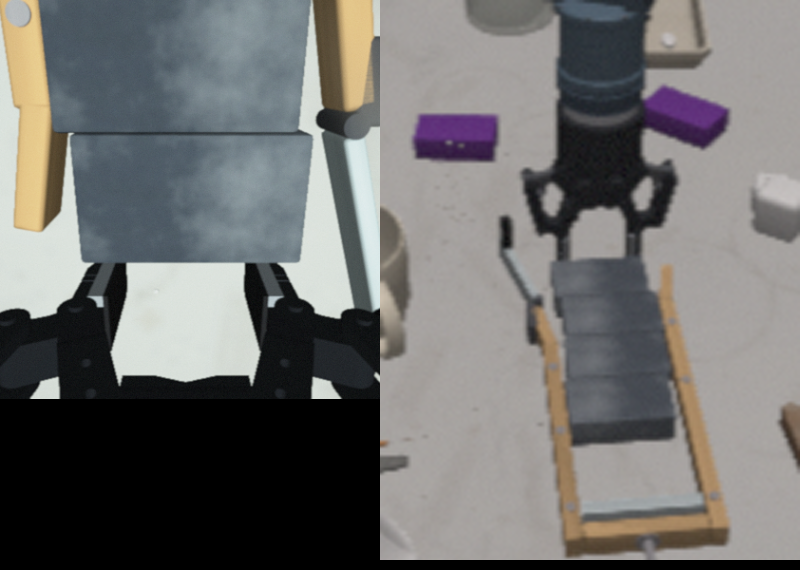

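The row is snug against the +y fence and block 4's front edge is near the mouth. The sideways force is about 4 N, so I'll ease the tool about 1.5 mm toward jig -y and go on.

Emit:
jog_arm:
  targets: [0.1,0.015,0,0,0,0,0.2,0.1,0.015,0,0,0,0,0.2,0.1,0.015,0,0,0,0,0.2,0.1,0.015,0,0,0,0,0.2,0.1,0,0,0,0,0,0.2,0.1,0,0,0,0,0,0.2,0.1,0,0,0,0,0,0.2,0.1,0,0,0,0,0,0.2]

```text
time_s: 14.7
ee_pos: [526.3, -81.1, 8.2]
tcp_rot: [0.672, 0.74, -0.0, -0.0]
force: [-1.3, -3.4, 2.2]
grip_width: 0.596
grip_force: 2.1
```

Emit:
jog_arm:
  targets: [0.1,0.002,0,0,0,0,0.2,0.1,0.002,0,0,0,0,0.2,0.1,0.002,0,0,0,0,0.2,0.1,0.002,0,0,0,0,0.2,0.1,0.002,0,0,0,0,0.2,0.1,0.002,0,0,0,0,0.2,0.1,0.002,0,0,0,0,0.2,0.1,0.002,0,0,0,0,0.2]

```text
time_s: 15.5
ee_pos: [525.0, -61.2, 8.2]
tcp_rot: [0.672, 0.74, -0.0, -0.0]
force: [-0.2, -3.8, 1.7]
grip_width: 0.6
grip_force: 1.9
```

Emit:
jog_arm:
  targets: [0.04,0,0,0,0,0,0.2,0.04,0,0,0,0,0,0.2,0.04,0,0,0,0,0,0.2,0.04,0,0,0,0,0,0.2,0.04,0,0,0,0,0,0.2,0.04,0,0,0,0,0,0.2,0.04,0,0,0,0,0,0.2,0.04,0,0,0,0,0,0.2,0.04,0,0,0,0,0,0.2,0.04,0,0,0,0,0,0.2]

```text
time_s: 16.5
ee_pos: [524.1, -51.4, 8.3]
tcp_rot: [0.672, 0.74, -0.0, -0.0]
force: [-0.1, -4.1, 0.9]
grip_width: 0.599
grip_force: 1.8
```

Emit:
jog_arm:
  targets: [0.04,0,0,0,0,0,0.2,0.04,0,0,0,0,0,0.2,0.04,0,0,0,0,0,0.2,0.04,0,0,0,0,0,0.2,0.04,0,0,0,0,0,0.2,0.04,0,0,0,0,0,0.2,0.04,0,0,0,0,0,0.2,0.04,0,0,0,0,0,0.2]

```text
time_s: 17.3
ee_pos: [523.3, -43.4, 8.3]
tcp_rot: [0.672, 0.74, -0.0, -0.0]
force: [-0.1, -3.6, 0.4]
grip_width: 0.597
grip_force: 1.7
```

Emit:
jog_arm:
  targets: [0.03,0,0,0,0,0,0.2,0.03,0,0,0,0,0,0.2,0.03,0,0,0,0,0,0.2,0.03,0,0,0,0,0,0.2]

```text
time_s: 17.7
ee_pos: [523.0, -40.4, 8.3]
tcp_rot: [0.672, 0.74, -0.0, -0.0]
force: [0.3, -3.6, 0.8]
grip_width: 0.601
grip_force: 1.7
```

Emit:
jog_arm:
  targets: [0.03,0,0,0,0,0,0.2,0.03,0,0,0,0,0,0.2,0.03,0,0,0,0,0,0.2]

```text
time_s: 18.0
ee_pos: [522.8, -38.2, 8.3]
tcp_rot: [0.672, 0.74, -0.0, -0.0]
force: [-0.0, -3.3, -0.3]
grip_width: 0.596
grip_force: 1.7
```

Emit:
jog_arm:
  targets: [0.02,0,0,0,0,0,0.2,0.02,0,0,0,0,0,0.2,0.02,0,0,0,0,0,0.2,0.02,0,0,0,0,0,0.2]

```text
time_s: 18.4
ee_pos: [522.7, -36.2, 8.3]
tcp_rot: [0.672, 0.74, -0.0, 0.0]
force: [-1.0, -3.0, 1.0]
grip_width: 0.605
grip_force: 1.6
```

Emit:
jog_arm:
  targets: [0.02,0,0,0,0,0,0.2,0.02,0,0,0,0,0,0.2,0.02,0,0,0,0,0,0.2,0.02,0,0,0,0,0,0.2]

```text
time_s: 18.8
ee_pos: [522.4, -34.3, 8.3]
tcp_rot: [0.672, 0.74, -0.0, 0.0]
force: [0.0, -2.7, -0.2]
grip_width: 0.597
grip_force: 1.6
```

Emit:
jog_arm:
  targets: [0.02,0,0,0,0,0,0.2,0.02,0,0,0,0,0,0.2,0.02,0,0,0,0,0,0.2,0.02,0,0,0,0,0,0.2]

```text
time_s: 19.2
ee_pos: [522.3, -32.3, 8.3]
tcp_rot: [0.672, 0.74, -0.0, 0.0]
force: [0.0, -3.6, 0.0]
grip_width: 0.6
grip_force: 1.6
```

Emit:
jog_arm:
  targets: [0.02,0,0,0,0,0,0.2,0.02,0,0,0,0,0,0.2,0.02,0,0,0,0,0,0.2,0.02,0,0,0,0,0,0.2]

```text
time_s: 19.6
ee_pos: [522.1, -30.3, 8.3]
tcp_rot: [0.672, 0.74, -0.0, 0.0]
force: [-0.3, -3.2, -0.3]
grip_width: 0.599
grip_force: 1.5
```

Emit:
jog_arm:
  targets: [0.02,0,0,0,0,0,0.2,0.02,0,0,0,0,0,0.2,0.02,0,0,0,0,0,0.2]

```text
time_s: 19.9
ee_pos: [521.9, -28.8, 8.3]
tcp_rot: [0.672, 0.74, -0.0, -0.0]
force: [-0.9, -3.4, 0.6]
grip_width: 0.599
grip_force: 1.5
```

Emit:
jog_arm:
  targets: [0.02,0,0,0,0,0,0.2,0.02,0,0,0,0,0,0.2,0.02,0,0,0,0,0,0.2]

```text
time_s: 20.2
ee_pos: [521.8, -27.3, 8.3]
tcp_rot: [0.672, 0.74, -0.0, 0.0]
force: [-0.5, -3.0, -0.8]
grip_width: 0.601
grip_force: 1.5
```

Emit:
jog_arm:
  targets: [0.02,0,0,0,0,0,0.2,0.02,0,0,0,0,0,0.2,0.02,0,0,0,0,0,0.2]

```text
time_s: 20.5
ee_pos: [521.7, -26.4, 8.3]
tcp_rot: [0.672, 0.74, -0.001, 0.001]
force: [-0.9, -5.6, -0.7]
grip_width: 0.604
grip_force: 2.9
```

Emit:
jog_arm:
  targets: [0.02,0,0,0,0,0,0.2,0.02,0,0,0,0,0,0.2,0.02,0,0,0,0,0,0.2]

```text
time_s: 20.8
ee_pos: [521.7, -26.3, 8.4]
tcp_rot: [0.672, 0.74, -0.002, 0.002]
force: [-1.2, -9.5, -0.4]
grip_width: 0.597
grip_force: 4.9
```

Emit:
jog_arm:
  targets: [0.02,0,0,0,0,0,0.2,0.02,0,0,0,0,0,0.2]

```text
time_s: 21.0
ee_pos: [521.7, -26.4, 8.5]
tcp_rot: [0.673, 0.74, -0.003, 0.002]
force: [-1.1, -12.6, 0.0]
grip_width: 0.599
grip_force: 6.3
```

Emit:
jog_arm:
  targets: [0.02,0,0,0,0,0,0.2,0.02,0,0,0,0,0,0.2]

```text
time_s: 21.2
ee_pos: [521.7, -26.3, 8.5]
tcp_rot: [0.673, 0.74, -0.003, 0.003]
force: [-2.1, -15.3, -1.6]
grip_width: 0.598
grip_force: 7.6
```

Contact with the stop gave a clear rise to 15 N total, about 12 N of it on the stop. I'll hold, then back off, lift and look.

Emit:
jog_arm:
  targets: [0,0,0,0,0,0,0.2,0,0,0,0,0,0,0.2,0,0,0,0,0,0,0.2,0,0,0,0,0,0,0.2,0,0,0,0,0,0,0.2]

```text
time_s: 21.7
ee_pos: [521.7, -26.3, 8.5]
tcp_rot: [0.673, 0.74, -0.003, 0.003]
force: [-0.4, -14.4, -0.7]
grip_width: 0.598
grip_force: 7.2
```

Emit:
jog_arm:
  targets: [-0.04,0,0,0,0,0,0.2,-0.06,0,0,0,0,0,0.2,-0.1,0,0,0,0,0,0.2,-0.3,0,0,0,0,0,0.2,-0.5,0,0,0,0,0,0.2,-0.8,0,0,0,0,0,0.2,-0.8,0,0,0,0,0,0.2,-0.5,0,-0.5,0,0,0,0.2,0,0,-0.9,0,0,0,0.2,0,0,-0.9,0,0,0,0.2]

```text
time_s: 22.7
ee_pos: [528.4, -100.4, 66.0]
tcp_rot: [0.673, 0.74, 0.0, -0.001]
force: [0.4, 0.3, -0.4]
grip_width: 0.6
grip_force: 0.0
```

Emit:
jog_arm:
  targets: [0,0,-0.9,0,0,0,0.2,0,0,-0.9,0,0,0,0.2,0,0,-0.9,0,0,0,0.2,0,0,-0.9,0,0,0,0.2,0,0,-0.4,0,0,0,0.2,0,0,0,0,0,0,0.2]

```text
time_s: 23.3
ee_pos: [530.0, -100.2, 167.2]
tcp_rot: [0.672, 0.74, 0.001, 0.001]
force: [0.0, -0.0, -0.2]
grip_width: 0.602
grip_force: 0.0
```

Run:
```python
from wr import *
s,img,V,K=shot();print(s["ee_pos"],s["force"])
jig=[519.8,-31.5,np.radians(95.56)]
print("post px pred (1.42)",pr(V,K,T(jig,[[-6-82*np.cos(.349),-58-82*np.sin(.349),59]]))*1.42)
np.savez("w2.npz",V=V,K=K)
cv2.imwrite("pics/w2.png",cv2.resize(img,None,fx=1.42,fy=1.42,interpolation=cv2.INTER_CUBIC))
```

```text
[ 530.00219956 -100.19105304  167.19062749] [ 0.04505489 -0.0222141  -0.15973147]
post px pred (1.42) [[557.18259747 310.44987429]]
```

View pics/w2.png

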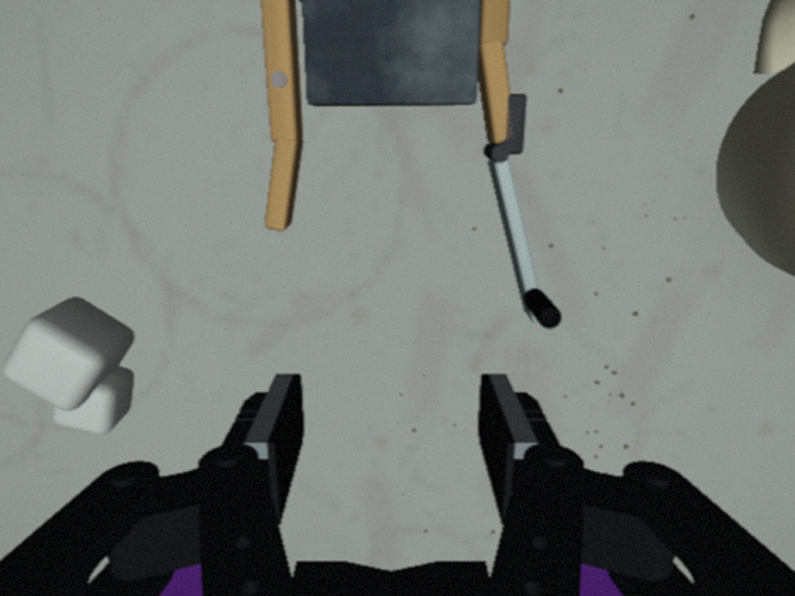

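The row's rear edge is inside the mouth, at row 103 against the fence kink at 140. It is square, with no gaps in view. The post top is at (547,316) and the hinge barrel at (498,152). I'll locate the post and hinge and plan the arc.

Run:
```python
from wr import *
np.set_printoptions(precision=3,suppress=True)
d=np.load("w2.npz");V,K=d["V"],d["K"]
def up(uv,z):
    u=(np.array(uv)+.5)/1.42-.5;r=np.linalg.inv(K)@[u[0],u[1],1];r=V[:3,:3].T@np.array([r[0],-r[1],-r[2]]);o=-V[:3,:3].T@V[:3,3]
    return (o+r*(z-o[2])/r[2])[:2]
post=up((547,316),59);base=up((535,291),28);h=up((498,152),27)
k1=up((298,140),24);tip=up((276,228),24);k2=up((482,45),24)
print("post",post,base,"hinge",h,"r",np.linalg.norm(post-h),np.linalg.norm(base-h))
print("kink +y",k1,"tip",tip,"kink -y",k2,"block rear",up((307,103),28),up((475,103),28))
jig=[519.8,-31.5,np.radians(95.56)];print("pred post,hinge",T(jig,[[-83.05,-86.05,0],[-6,-58,0],[0,46,0],[45,-46,0]]))
```

```text
post [ 608.859 -109.109] [ 610.327 -105.819] hinge [578.576 -34.245] r 80.75712866341625 78.3006408966952
kink +y [476.193 -38.198] tip [466.337 -84.963] kink -y [563.513  14.902] block rear [480.518 -19.922] [563.345 -12.004]
pred post,hinge [[ 613.492 -105.822    0.   ]
 [ 578.108  -31.852    0.   ]
 [ 474.016  -35.957    0.   ]
 [ 561.224   17.745    0.   ]]
```

Emit:
jog_arm:
  targets: [-0.127,0.626,0,0,0,0,-0.2,-0.127,0.626,0,0,0,0,-0.2,-0.127,0.626,0,0,0,0,-0.2,-0.127,0.626,0,0,0,0,-0.2,-0.127,0.626,0,0,0,0,-0.2,0,0,0.9,0,0,0,-0.2,0,0,0.9,0,0,0,-0.2,0,0,0.9,0,0,0,-0.2]

```text
time_s: 24.15
ee_pos: [607.2, -107.5, 95.5]
tcp_rot: [0.672, 0.74, -0.001, -0.001]
force: [0.0, -0.5, 0.5]
grip_width: 0.401
grip_force: 0.0
```

Emit:
jog_arm:
  targets: [0,0,0.6,0,0,0,-0.2,0,0,0.6,0,0,0,-0.2,0,0,0.6,0,0,0,-0.2,0,0,0.4,0,0,0,-0.2,0,0,0.3,0,0,0,-0.2,0,0,0,0,0,0,-0.2]

```text
time_s: 24.75
ee_pos: [606.9, -107.5, 34.1]
tcp_rot: [0.672, 0.74, -0.001, -0.001]
force: [-0.6, 0.5, 0.4]
grip_width: 0.405
grip_force: 0.0
```

Emit:
jog_arm:
  targets: [0,0,0,0,0,0,-0.6,0,0,0,0,0,0,-1,0,0,0,0,0,0,-1,0,0,0,0,0,0,-1,0,0,0,0,0,0,-1,0,0,0,0,0,0,-1]
  squeeze: 20

```text
time_s: 25.35
ee_pos: [608.9, -108.0, 36.5]
tcp_rot: [0.672, 0.74, 0.0, 0.001]
force: [1.1, -0.2, 2.3]
grip_width: 0.131
grip_force: 20.8
```

The post is pinched (opening about 11 mm). I'll work out the arc increments.

Run:
```python
import numpy as np
H=np.array([578.8,-33.8]);p0=np.array([608.9,-108.0])-H
psi=np.radians(95.5);tx=np.array([np.cos(psi),np.sin(psi)]);ty=np.array([np.sin(psi),-np.cos(psi)])
r0=np.hypot(*p0);a0=np.arctan2(p0[1],p0[0]);print(r0,np.degrees(a0))
A=a0-np.radians(np.arange(0,111,5.));Rr=np.linspace(r0,81.5,len(A))
P=np.c_[Rr*np.cos(A),Rr*np.sin(A)];D=np.diff(P,axis=0)/25
for i,d in enumerate(D):print(i+1,round(d@tx,2),round(d@ty,2),(P[i+1]+H).round(1))
```

```text
80.07277939474814 -67.91955483246662
1 -0.07 -0.27 [ 602.3 -110.4]
2 -0.05 -0.28 [ 595.6 -112.2]
3 -0.02 -0.28 [ 588.7 -113.5]
4 0.0 -0.28 [ 581.7 -114.1]
5 0.03 -0.28 [ 574.7 -114.1]
6 0.05 -0.28 [ 567.7 -113.5]
7 0.07 -0.27 [ 560.8 -112.3]
8 0.1 -0.26 [ 554.  -110.5]
9 0.12 -0.25 [ 547.4 -108.1]
10 0.14 -0.24 [ 541.  -105.1]
11 0.16 -0.23 [ 534.9 -101.6]
12 0.18 -0.21 [529.1 -97.6]
13 0.2 -0.2 [523.7 -93.1]
14 0.22 -0.18 [518.7 -88.1]
15 0.23 -0.16 [514.1 -82.7]
16 0.25 -0.14 [510.1 -76.9]
17 0.26 -0.12 [506.5 -70.8]
18 0.27 -0.1 [503.5 -64.3]
19 0.27 -0.07 [501.1 -57.7]
20 0.28 -0.05 [499.2 -50.8]
21 0.28 -0.02 [498.  -43.8]
22 0.28 0.0 [497.4 -36.8]
```

Emit:
jog_arm:
  targets: [-0.07,-0.27,0,0,0,0,-1,-0.05,-0.28,0,0,0,0,-1,-0.02,-0.28,0,0,0,0,-1,0,-0.28,0,0,0,0,-1]

```text
time_s: 25.75
ee_pos: [580.9, -115.2, 36.4]
tcp_rot: [0.673, 0.74, -0.0, 0.001]
force: [1.7, -2.9, 3.9]
grip_width: 0.126
grip_force: 20.9
```

Emit:
jog_arm:
  targets: [0.03,-0.28,0,0,0,0,-1,0.05,-0.28,0,0,0,0,-1,0.07,-0.27,0,0,0,0,-1,0.1,-0.26,0,0,0,0,-1,0.12,-0.25,0,0,0,0,-1]

```text
time_s: 26.25
ee_pos: [546.2, -107.8, 36.2]
tcp_rot: [0.672, 0.74, 0.0, 0.0]
force: [2.1, -3.5, 5.6]
grip_width: 0.127
grip_force: 21.2
```

Emit:
jog_arm:
  targets: [0.14,-0.24,0,0,0,0,-1,0.16,-0.23,0,0,0,0,-1,0.18,-0.21,0,0,0,0,-1,0.2,-0.2,0,0,0,0,-1,0.22,-0.18,0,0,0,0,-1]

```text
time_s: 26.75
ee_pos: [517.9, -87.4, 36.1]
tcp_rot: [0.672, 0.74, 0.001, 0.0]
force: [2.9, -1.1, 4.8]
grip_width: 0.129
grip_force: 21.3
```

Emit:
jog_arm:
  targets: [0.23,-0.16,0,0,0,0,-1,0.25,-0.14,0,0,0,0,-1,0.26,-0.12,0,0,0,0,-1,0.27,-0.1,0,0,0,0,-1]

```text
time_s: 27.15
ee_pos: [503.2, -63.7, 36.0]
tcp_rot: [0.672, 0.74, 0.001, 0.001]
force: [4.5, -1.4, 3.9]
grip_width: 0.134
grip_force: 21.2
```

Emit:
jog_arm:
  targets: [0.27,-0.06,0,0,0,0,-1,0.2,-0.02,0,0,0,0,-1,0.1,0,0,0,0,0,-1]

```text
time_s: 27.45
ee_pos: [499.5, -49.7, 36.0]
tcp_rot: [0.672, 0.74, 0.0, 0.0]
force: [3.5, -2.3, 5.8]
grip_width: 0.129
grip_force: 21.4
```

Emit:
jog_arm:
  targets: [0.08,0,0,0,0,0,-1,0.08,0,0,0,0,0,-1]

```text
time_s: 27.65
ee_pos: [499.0, -46.2, 36.0]
tcp_rot: [0.672, 0.74, -0.0, 0.0]
force: [3.9, -2.7, 6.0]
grip_width: 0.128
grip_force: 21.5
```

Emit:
jog_arm:
  targets: [0.04,0,0,0,0,0,-1,0.04,0,0,0,0,0,-1]

```text
time_s: 27.85
ee_pos: [498.9, -44.7, 36.0]
tcp_rot: [0.672, 0.74, -0.001, 0.001]
force: [2.4, -4.4, 4.5]
grip_width: 0.125
grip_force: 21.5
```

Emit:
jog_arm:
  targets: [0.04,0,0,0,0,0,-1,0.04,0,0,0,0,0,-1]

```text
time_s: 28.05
ee_pos: [498.9, -44.6, 36.0]
tcp_rot: [0.673, 0.74, -0.002, 0.002]
force: [4.0, -9.4, 4.2]
grip_width: 0.131
grip_force: 21.3
```

Emit:
jog_arm:
  targets: [0.04,0,0,0,0,0,-1,0,0,0,0,0,0,-1]

```text
time_s: 28.25
ee_pos: [498.9, -44.6, 36.0]
tcp_rot: [0.673, 0.74, -0.003, 0.003]
force: [3.0, -10.8, 3.8]
grip_width: 0.129
grip_force: 21.3
```

The gate is on its limit: the position has stopped changing and the force is rising. I'll ease off, open and lift away.

Emit:
jog_arm:
  targets: [-0.06,0,0,0,0,0,-1,0,0,0,0,0,0,-0.2,0,0,0,0,0,0,-0.2,0,0,0,0,0,0,-0.2,0,0,0,0,0,0,-0.2,0,0,-0.3,0,0,0,-0.2,0,0,-0.6,0,0,0,-0.2,0,0,-0.9,0,0,0,-0.2,0,0,-0.9,0,0,0,-0.2]

```text
time_s: 29.15
ee_pos: [498.1, -42.5, 104.2]
tcp_rot: [0.672, 0.74, -0.0, -0.0]
force: [0.2, -0.0, 0.1]
grip_width: 0.394
grip_force: 0.0
```

Emit:
jog_arm:
  targets: [-0.6,0,-0.9,0,0,0,-0.2,-0.6,0,-0.9,0,0,0,-0.2,-0.6,0,-0.5,0,0,0,-0.2,-0.6,0,0,0,0,0,-0.2,0,0,0,0,0,0,-0.2]

```text
time_s: 29.65
ee_pos: [504.8, -104.0, 160.9]
tcp_rot: [0.673, 0.74, 0.0, 0.001]
force: [-0.3, 0.2, 0.3]
grip_width: 0.395
grip_force: 0.0
```

```bash
python3 look.py pics/l4.png
```

```text
[ 504.8051175  -103.98038079  160.87144685] 95.39216132221266 [-0.31983341  0.17308556  0.31748893] [0.03706894 0.00268487 0.00707194]
```

View pics/l4.png

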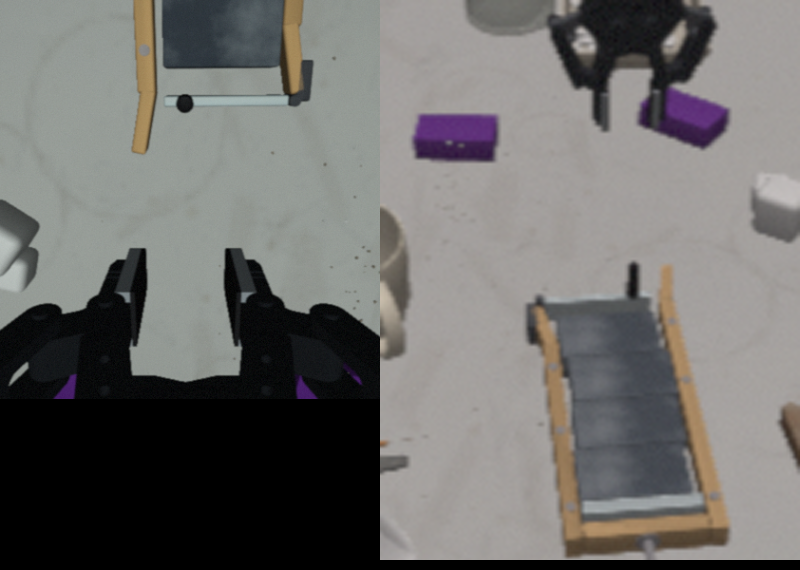

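The four blocks lie tight against the stop with no gaps, and the gate (panel at row 100 in the wrist view) is square across the mouth. I'll hand it in.

```bash
python3 -c "
from rig import order
print(order.finish_job())"
```

```text
the job is handed in; nothing more can be done
None
```

The job is handed in, with no verdict returned: the row is home against the end stop (about 12 N by the wrist force), no gaps show in the last pictures, the gate is shut to its limit, and the bystanders were not touched.

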